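# Clear the forge bench and stack the rivet crates

### The arm

A 7-joint arm with a two-finger parallel gripper is mounted at the origin on the work surface. World frame = base frame: x ahead of the robot, y to its left, z up, the work surface at z = 0. Lengths are in m, angles in rad, forces in N, time in s.
With the tool pointing down it reaches from about 0.4 to 0.9 m from the base axis. Payload 5.6 kg.
Tool frame: the origin (TCP) lies midway between the tips of the shut fingers; the grasp point (between the pads) lies 19 mm behind it; y points along the fingers, z is the direction in which the jaws open and shut, and the axes are right-handed (so a half turn about y gives the same grasp; the last joint's range is limited). The gripper opens to 92 mm and grips with 3 to 60 N. Pads are 20 mm wide; open, the fingers measure 128 mm over their backs; the gripper's body (75 mm by 189 mm) begins 69 mm behind the grasp point.
Start: joints at [-1.336, 0.468, -0.012, 1.603, 0.006, 1.071, -0.056], TCP at [0.178, 0.625, 0.215] pointing down, gripper open.
Joint ranges: [-2.53, 2.53], [-0.31, 2.02], [-1.57, 1.55], [0.28, 2.44], [-1.29, 4.43], [0.15, 1.84], [-2.92, 2.92]. Speed limits (rad/s): [2.57, 2.57, 3.14, 3.14, 3.14, 3.14, 3.14].

### API

Orientations are given as a 3x3 rotation matrix whose columns are the frame's x, y, z axes.
In Python, from station import env, effector, solver, viewer, workorder, search_frame, tip_of gives the robot as it stands. Calls block until the motion is done:
- env.reach(position, orientation): joint-space move of the TCP to a pose.
- env.movel(position, frame=None, rate=0.15): straight line of the TCP; frame=None keeps the orientation; rate is the mean speed in m/s.
- env.goto_joints(angles): joint-space move.
- effector.release() and effector.grasp(squeeze=None): open the fingers fully, or close them until they stop; squeeze is the grip in N (None keeps the last).
- env.pause(seconds).
- solver.inverse_kinematics(position, orientation): joint angles nearest the present ones, or None.
- env.sense(): the state.
- viewer.read_camera(name): name is "side" or "top"; returns (picture, depth): 400x640x3 uint8, red, green, blue; 400x640 float32, m along the optical axis (not along the pixel's ray), 0 where there is no reading.
- viewer.camera_info(name): a dict with "intrinsics" (3x3 intrinsics, pixels), "dist_coeffs" ([k1, k2, p1, p2, k3] as OpenCV has them; the pictures are not rectified), "eye" and "rotation" of the camera in the world. Camera axes: x right, y up, looking along -z (the intrinsics and any distortion apply to the point x, -y, -z); pixel columns grow to the right and rows downward; lengths in m; the calibration is good to about 2 mm. A picture is of the moment at which its call begins. camera_info takes no time and is no camera call.
A pose or a line that the arm cannot do raises env.PlanningError and nothing moves.
- workorder.finish_job(): hands the job in, once; it reports no verdict.
Trained networks look in the newest picture that a camera, given by its name, has taken for a name from the list of things; names that differ only in an ending like _2 or _b are one class to them, and where a whole thing is asked for, a point or a joint stands for the part that bears it (a point fixed in the world has none). Each returns a list of dicts, best first, with "score" (0 to 1); they miss things now and then, are a little off and sometimes report something else, mostly with a low value. They report only what shows in the picture. A call takes as long as a camera call.
- search_frame(camera, name): "at" ([x, y, z] in m, in world coordinates, good to about 4 mm: the middle of the surface that is visible of it).
- tip_of(camera, name): "at" ([x, y, z] in m, in world coordinates, good to about 4 mm: a listed point, or the origin of a listed thing).
The state is a dict: "t": time; "joint_positions": joint angles; "joint_velocities": joint speeds; "tau": joint torques, N m; "ee_pos": TCP position; "tcp_rot": TCP orientation; "wrist_force": force on the tool from outside, world axes, zero at the start; "moment": the same for the moment, N m; "gripper_width": finger opening in m.
Only numpy, scipy, OpenCV 4.12 (cv2) and the standard library are available. Lean on these libraries where they do the work, as an engineer would, in place of code of your own. Each camera call takes 0.05 s, during which the arm holds its last target. There are 200 camera calls.

### The job

First take the hand sweep and push every loose scrap piece with it into the green pen (never touch the scrap with the gripper), while the crates still stand where they are, and put the sweep back standing on its red rectangle. Then pile all the blue crates into one upright stack on the white patch, in line with the patch: the bottom crate has its yellow end at the patch's yellow band, and each next crate is turned end for end on the one below so that it stands on the rim lugs and does not nest. Leave the hammer, oil can and firebrick alone.

Things in the scene. Friction and masses are not known exactly. Their poses are not given: they have to be found in the camera images.
- patch: white painted stacking patch on the bench, 180 x 110 mm, flat (no height); origin at its centre at bench level; own x along its length, pointing away from the yellow band painted across its -x end (the end nearer the robot)
- pen: green fixed three-sided scrap pen on the bench, 300 mm along its x, 180 mm along its y, 30 mm high walls 6 mm thick, no raised floor; origin at the centre of its footprint at bench level; the open side is its own -y side (y = -90 mm), which faces the patch
- mat: red painted rectangle on the bench, 190 x 90 mm, flat (no height), the sweep's parking place; origin at its centre, long side along its x
- sweep: hand sweep: wooden block with steel-shod edge, 150 mm along its own x, 60 mm along its y, 35 mm high, and on its middle an upright pale wooden grip 34 mm (x) by 30 mm (y), reaching up to 110 mm; origin at the centre of its underside, z up; pushes with either long face; 0.35 kg
- piece1: loose scrap, square steel bar stub, 62 x 32 mm, 30 mm high, about 0.14 kg, origin at the centre of its underside, long side along its x; may be absent
- piece2: loose scrap, broken firebrick chunk, 60 x 50 mm, 32 mm high, about 0.14 kg, origin at the centre of its underside, long side along its x; may be absent
- piece3: loose scrap, flat steel bar stub, 70 x 36 mm, 24 mm high, about 0.14 kg, origin at the centre of its underside, long side along its x; may be absent
- piece4: loose scrap, broken firebrick chunk, 64 x 42 mm, 36 mm high, about 0.14 kg, origin at the centre of its underside, long side along its x; may be absent
- crate1: blue stack-nest crate of rivets (three or four alike, one may be absent, one may start nested in another), 0.3 kg; 132 mm along x, 64 mm along y, 62 mm high; straight walls from 36 mm up, to grip across the 64 mm; a narrower foot below. +x end wall yellow. Its yellow end over the blue end of the crate below, it stands on the lugs, 56 mm above that one's underside, 4 mm play; same way round, it nests at 36 mm. Origin: centre of underside
- crate1_yellow (a point): top middle of the yellow end wall of crate1 (66 mm along its +x, 62 mm up). Lugs inside the end walls, tops 6 mm below the rim: two yellow ones at this end, one blue in the middle of the other end; the foot, 118 x 50 mm over its ribs, rests on the lugs of a crate turned the other way
- crate2: blue stack-nest crate of rivets (three or four alike, one may be absent, one may start nested in another), 0.3 kg; 132 mm along x, 64 mm along y, 62 mm high; straight walls from 36 mm up, to grip across the 64 mm; a narrower foot below. +x end wall yellow. Its yellow end over the blue end of the crate below, it stands on the lugs, 56 mm above that one's underside, 4 mm play; same way round, it nests at 36 mm. Origin: centre of underside
- crate2_yellow (a point): top middle of the yellow end wall of crate2 (66 mm along its +x, 62 mm up). Lugs inside the end walls, tops 6 mm below the rim: two yellow ones at this end, one blue in the middle of the other end; the foot, 118 x 50 mm over its ribs, rests on the lugs of a crate turned the other way
- crate3: blue stack-nest crate of rivets (three or four alike, one may be absent, one may start nested in another), 0.3 kg; 132 mm along x, 64 mm along y, 62 mm high; straight walls from 36 mm up, to grip across the 64 mm; a narrower foot below. +x end wall yellow. Its yellow end over the blue end of the crate below, it stands on the lugs, 56 mm above that one's underside, 4 mm play; same way round, it nests at 36 mm. Origin: centre of underside
- crate3_yellow (a point): top middle of the yellow end wall of crate3 (66 mm along its +x, 62 mm up). Lugs inside the end walls, tops 6 mm below the rim: two yellow ones at this end, one blue in the middle of the other end; the foot, 118 x 50 mm over its ribs, rests on the lugs of a crate turned the other way
- crate4: blue stack-nest crate of rivets (three or four alike, one may be absent, one may start nested in another), 0.3 kg; 132 mm along x, 64 mm along y, 62 mm high; straight walls from 36 mm up, to grip across the 64 mm; a narrower foot below. +x end wall yellow. Its yellow end over the blue end of the crate below, it stands on the lugs, 56 mm above that one's underside, 4 mm play; same way round, it nests at 36 mm. Origin: centre of underside
- crate4_yellow (a point): top middle of the yellow end wall of crate4 (66 mm along its +x, 62 mm up). Lugs inside the end walls, tops 6 mm below the rim: two yellow ones at this end, one blue in the middle of the other end; the foot, 118 x 50 mm over its ribs, rests on the lugs of a crate turned the other way
- hammer: bystander: hammer lying beyond the work; origin on its underside
- oilcan: bystander: green oil can, 66 mm across, 130 mm high; origin at the centre of its underside
- firebrick: bystander: whole firebrick, 80 x 200 x 60 mm; origin at the centre of its underside

How it is judged:
By the outcome, as a careful person would: the job done as asked, in the order asked, and still so for the second after the job is handed in, with the robot touching nothing.
Of piece1, piece2, piece3, piece4 only 3 to 4 are there at a start; the rules pass over those that are not, and their reading is None.
Of crate2, crate3, crate4 only 2 to 3 are there at a start; the rules pass over those that are not, and their reading is None.
At some moment in a run one of piece1, piece2, piece3, piece4 may be knocked a few centimetres aside while the robot is not near it.
Once in a run the grip may slacken for a moment while it holds something.
It also fails if it takes over 208 s, if anything falls off the work surface, if the arm or the gripper's body presses on something with over 40 N, if the wrist force passes 120 N, or if a joint passes its speed limit or range.

## Working session

There is one attempt and no reset: what is moved stays moved. The work goes in short steps, each a Python script; the robot and the scene stay as the last script left them, time stands still between calls to the robot, and variables do not carry over. Pictures are saved under pics/ and viewed, about 12 in all and at most 16, crops included, and the job is handed in when it is done.

```bash
ls; mkdir -p pics; cat > h.py <<'E'
import numpy as np, cv2
from station import env, effector, solver, viewer, workorder, search_frame, tip_of
def cloud(name):
    """picture, world xyz per pixel"""
    im,d=viewer.read_camera(name); c=viewer.camera_info(name)
    K=np.array(c["intrinsics"]);D=np.array(c["dist_coeffs"],float)
    v,u=np.mgrid[:400,:640]
    n=cv2.undistortPoints(np.stack([u,v],-1).reshape(-1,1,2).astype(np.float64),K,D).reshape(400,640,2)
    P=np.stack([n[...,0]*d,-n[...,1]*d,-d],-1)
    W=P@np.array(c["rotation"]).T+np.array(c["eye"]); W[d<=0]=np.nan
    return im,W
def save(name,im,s=1.25):
    cv2.imwrite("pics/"+name,cv2.resize(im[...,::-1],None,fx=s,fy=s))
E
python3 - <<'E'
from h import *
for c in("top","side"):
    im,W=cloud(c); save(c+"0.png",im); np.savez(c+"0.npz",im=im,W=W)
    i=viewer.camera_info(c); print(c,i["eye"],np.round(i["rotation"],3).tolist(),i["dist_coeffs"])
    for n in "patch pen mat sweep piece1 piece2 piece3 piece4 crate1 crate1_yellow hammer oilcan firebrick".split():
        print(n,[(np.round(r["at"],3).tolist(),round(r["score"],2)) for r in tip_of(c,n)][:6])
s=env.sense(); print(s["t"],s["ee_pos"],np.round(s["tcp_rot"],3).tolist(),s["gripper_width"])
E
```

```text
pics
top [0.45299063 0.0347616  1.64055916] [[-0.011, 0.995, -0.097], [-1.0, -0.01, 0.011], [0.01, 0.097, 0.995]] [-0.03311741  0.          0.          0.          0.        ]
patch [([0.531, 0.025, -0.001], 0.55), ([0.595, -0.342, 0.001], 0.21)]
pen [([0.529, 0.27, -0.002], 0.64), ([0.474, -0.407, 0.061], 0.5)]
mat [([0.51, -0.184, -0.0], 0.8), ([0.597, -0.341, 0.003], 0.61)]
sweep [([0.788, 0.031, -0.004], 0.75), ([0.764, -0.242, 0.001], 0.62), ([0.502, -0.182, 0.004], 0.57)]
piece1 [([0.475, 0.07, -0.001], 0.8), ([0.572, -0.026, -0.005], 0.65), ([0.582, 0.066, -0.002], 0.61), ([0.48, -0.022, 0.002], 0.59), ([0.598, -0.342, 0.001], 0.53)]
piece2 [([0.475, 0.07, -0.001], 0.8), ([0.572, -0.026, -0.005], 0.65), ([0.582, 0.066, -0.002], 0.61), ([0.48, -0.022, 0.002], 0.59), ([0.598, -0.342, 0.001], 0.53)]
piece3 [([0.475, 0.07, -0.001], 0.8), ([0.572, -0.026, -0.005], 0.65), ([0.582, 0.066, -0.002], 0.61), ([0.48, -0.022, 0.002], 0.59), ([0.598, -0.342, 0.001], 0.53)]
piece4 [([0.475, 0.07, -0.001], 0.8), ([0.572, -0.026, -0.005], 0.65), ([0.582, 0.066, -0.002], 0.61), ([0.48, -0.022, 
[... 1051 characters left out ...]
 -0.0], 0.76)]
piece3 [([0.582, 0.068, 0.003], 0.8), ([0.574, -0.021, -0.003], 0.79), ([0.478, 0.068, -0.0], 0.76)]
piece4 [([0.582, 0.068, 0.003], 0.8), ([0.574, -0.021, -0.003], 0.79), ([0.478, 0.068, -0.0], 0.76)]
crate1 [([0.594, -0.338, 0.037], 0.75), ([0.413, -0.392, 0.002], 0.68), ([0.475, 0.441, 0.004], 0.66), ([0.595, -0.337, 0.002], 0.64), ([0.527, 0.018, 0.001], 0.58)]
crate1_yellow [([0.763, -0.243, 0.0], 0.43)]
hammer [([0.764, -0.245, 0.0], 0.71), ([0.477, 0.065, -0.003], 0.46)]
oilcan [([0.65, 0.454, -0.006], 0.69)]
firebrick [([0.788, 0.035, -0.001], 0.97)]
1.4 [0.17832694 0.6250721  0.21459483] [[0.962, 0.0, 0.274], [-0.274, 0.0, 0.962], [0.0, -1.0, 0.0]] 0.09195747539530717
```

View pics/top0.png

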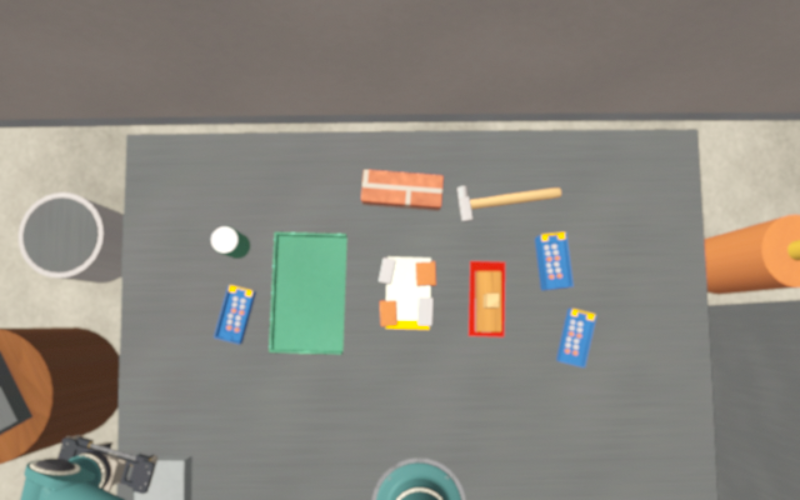

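View pics/side0.png

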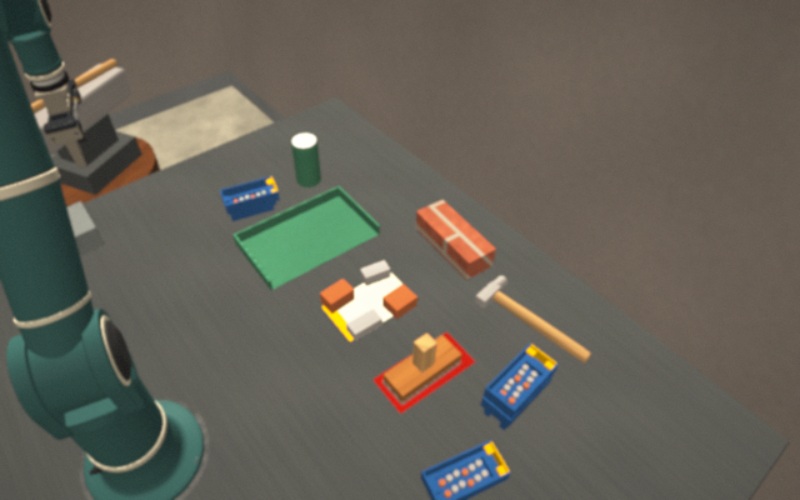

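Top view (800 px wide picture): crates are at (236,314), (577,338) and a nested pair at (553,262). The four scrap pieces sit on the patch corners around (408,293). The sweep is on the mat at (487,298) and the pen is at (308,293). The side view agrees. Next I'll get precise poses from depth.

```bash
cat >> h.py <<'E'
def rect(P):
    """minAreaRect of xy points (m) -> centre, long, short, yaw of long axis (-90..90 deg)"""
    (c,(w,h),a)=cv2.minAreaRect((P[:,:2]*1000).astype(np.float32))
    if w<h: w,h,a=h,w,a+90
    a=(a+90)%180-90
    return np.round([c[0]/1000,c[1]/1000,w/1000,h/1000,a],4)
def blob(W,m,ctr,r):
    """points of mask m within r of ctr, largest component"""
    m=m&(np.hypot(W[...,0]-ctr[0],W[...,1]-ctr[1])<r)
    n,l,s,_=cv2.connectedComponentsWithStats(m.astype(np.uint8))
    if n<2: return np.zeros((0,3))
    return W[l==1+np.argmax(s[1:,4])]
def masks(im):
    hsv=cv2.cvtColor(cv2.cvtColor(im,cv2.COLOR_RGB2BGR),cv2.COLOR_BGR2HSV)
    H,S,V=[hsv[...,i].astype(int) for i in range(3)]
    return dict(blue=(H>100)&(H<125)&(S>120),yel=(H>20)&(H<32)&(S>150)&(V>120),
      green=(H>65)&(H<85)&(S>100),red=((H<4)|(H>176))&(S>180),white=(S<40)&(V>140),orange=(H>=4)&(H<18)&(S>120))
CR=[(.478,.447),(.411,-.395),(.593,-.337)]
PC=[(.476,.069),(.572,-.023),(.582,.067),(.48,-.022)]
E
python3 - <<'E'
from h import *
for c in("top","side"):
    f=np.load(c+"0.npz"); im,W=f["im"],f["W"]; z=W[...,2]; M=masks(im); print(c, "bench z",np.nanmedian(z[M["red"]]), np.nanstd(z[M["red"]]))
    for q in CR:
        zt=np.nanmax(blob(W,M["blue"],q,.1)[:,2]); 
        p=blob(W,(z>zt-.012)&(z<zt+.01),q,.1); print("crate",q,round(zt,3),len(p),rect(p), "yel",np.round(blob(W,M["yel"]&(z>zt-.03),q,.1).mean(0),4))
    for q in PC:
        p=blob(W,(z>.014)&(z<.05),q,.06); zt=np.median(p[:,2]); print("piece",q,round(zt,3),len(p),rect(p[abs(p[:,2]-zt)<.006]))
    p=blob(W,(z>.025)&(z<.045),(.503,-.182),.12); print("sweep",rect(p)); p=blob(W,(z>.09)&(z<.13),(.503,-.182),.12); print("grip",rect(p),p[:,2].max() if len(p) else 0)
    p=blob(W,M["red"]&(abs(z)<.01),(.51,-.18),.15); print("mat",rect(p))
    p=blob(W,M["green"],(.53,.27),.22); print("pen",rect(p),"rim",rect(p[p[:,2]>.02]))
    p=blob(W,M["yel"]&(abs(z)<.01),(.45,.02),.1); print("band",rect(p))
    p=W[(M["white"]|M["yel"])&(abs(z)<.008)&(np.hypot(W[...,0]-.53,W[...,1]-.022)<.12)]; print("patch",rect(p))
    print("firebrick",rect(blob(W,(z>.04)&(z<.08),(.788,.032),.15)),"can",rect(blob(W,(z>.1)&(z<.15),(.653,.452),.08)))
E
```

```text
top bench z -0.0006132140533852137 0.003987339810077047
crate (0.478, 0.447) 0.07 26 [ 4.79200e-01  4.12700e-01  6.02000e-02  4.60000e-03 -1.71049e+01] yel [0.5406 0.4485 0.0587]
crate (0.411, -0.395) 0.065 224 [  0.4104  -0.3931   0.1317   0.0677 -14.9086] yel [ 0.4641 -0.4259  0.0556]
crate (0.593, -0.337) 0.106 35 [ 5.44300e-01 -3.56900e-01  6.86000e-02  3.16000e-02 -4.62311e+01] yel [ 0.6582 -0.3338  0.0925]
piece (0.476, 0.069) 0.034 282 [ 0.4777  0.0687  0.0619  0.0403 -0.4936]
piece (0.572, -0.023) 0.031 311 [ 0.5742 -0.0247  0.0597  0.0495  3.7419]
piece (0.582, 0.067) 0.027 205 [  0.5831   0.0714   0.0618   0.0319 -11.5875]
piece (0.48, -0.022) 0.023 257 [ 0.4801 -0.0215  0.0687  0.0346 -0.8671]
sweep [ 0.5031 -0.1802  0.1499  0.0599 -1.4287]
grip [ 5.03300e-01 -1.80900e-01  3.09000e-02  3.00000e-02  8.95892e+01] 0.12074265588350763
mat [ 0.511  -0.1798  0.1847  0.0848 -1.5054]
pen [ 0.5304  0.2699  0.2911  0.1731 -2.3546] rim [ 0.5302  0.272   0.2906  0.1682 -2.3546]
band [4.46200e-01 2.09000e-02 1.07000e-01 1.89000e-02 8.93424e+01]
patch [ 0.529   0.0212  0.1907  0.1497 -0
[... 575 characters left out ...]
.572, -0.023) 0.032 437 [ 0.5732 -0.025   0.062   0.052   3.4719]
piece (0.582, 0.067) 0.03 274 [  0.5823   0.0714   0.063    0.0354 -13.097 ]
piece (0.48, -0.022) 0.024 360 [ 0.4786 -0.0235  0.0704  0.037  -3.5959]
sweep [ 0.5016 -0.182   0.1524  0.0614 -2.1796]
grip [ 0.5013 -0.1816  0.0352  0.0311  0.5224] 0.1154224477075686
mat [ 0.5105 -0.1811  0.1895  0.0892 -3.0608]
pen [ 0.5282  0.2701  0.2992  0.1813 -2.065 ] rim [ 0.5284  0.27    0.2992  0.1796 -2.3297]
band [4.47500e-01 2.18000e-02 1.06600e-01 2.21000e-02 8.85154e+01]
patch [ 0.5318  0.0327  0.2186  0.1337 16.7519]
firebrick [7.83900e-01 3.10000e-02 2.04900e-01 8.43000e-02 8.48764e+01] can [ 0.6482  0.4479  0.0632  0.0629 -5.5424]
```

Poses from both cameras agree and the sizes check out. Now I'll grasp the sweep and sweep lane by lane in the pen frame, right lane first.

```bash
cat >> h.py <<'E'
def R(yaw):
    """tool down, jaw axis at world angle yaw (deg)"""
    a=np.radians(yaw); y=np.array([0,0,-1.]); z=np.array([np.cos(a),np.sin(a),0]); return np.stack([np.cross(y,z),y,z],1)
def st(tag=""):
    s=env.sense(); print(tag,"t %.1f"%s["t"],"tcp",np.round(s["ee_pos"],4),"w %.4f"%s["gripper_width"],"F",np.round(s["wrist_force"],1)); return s
PEN=np.array([.5292,.2700]); PY=-2.3
def pen(x,y):
    a=np.radians(PY); return PEN+np.array([[np.cos(a),-np.sin(a)],[np.sin(a),np.cos(a)]])@[x,y]
def p3(xy,z): return np.array([xy[0],xy[1],z])
E
python3 - <<'E'
from h import *
yaw=90-1.8; g=(.5023,-.1812)
js=[solver.inverse_kinematics(p3(g,.2),R(a)) for a in (yaw,yaw-180)]; print([None if j is None else np.round(j,2) for j in js])
j0=env.sense()["joint_positions"]
yaw=min((a for a,j in zip((yaw,yaw-180),js) if j is not None),key=lambda a:abs(solver.inverse_kinematics(p3(g,.2),R(a))[6]))
env.reach(p3(g,.2),R(yaw)); st("hover")
env.movel(p3(g,.068)); st("down")
effector.grasp(50); st("grasped")
env.movel(p3(g,.108)); s=st("lift"); print("yaw",yaw)
E
```

```text
[array([-0.38,  0.36,  0.83,  1.94, -0.32,  0.98,  2.13]), array([-0.45,  0.38,  0.92,  1.95, -0.36,  0.99, -0.96])]
hover t 4.5 tcp [ 0.5027 -0.1803  0.1999] w 0.0920 F [-0.  -0.8 -0.2]
down t 5.5 tcp [ 0.5029 -0.1815  0.0687] w 0.0917 F [-1.1 -0.5  0.4]
grasped t 6.4 tcp [ 0.5023 -0.1812  0.068 ] w 0.0296 F [ 0.3  0.6 -0.1]
lift t 6.9 tcp [ 0.5023 -0.1808  0.1079] w 0.0294 F [ 0.3  1.  -4.4]
yaw -91.8
```

```bash
cat >> h.py <<'E'
def lane(x0,y0,x1,y1,n0=0.0):
    J=R(-90+PY); Z=.0705
    env.movel(p3(pen(x0,y0),.115),J,.25); env.movel(p3(pen(x0,y0),Z),None,.1); st("start")
    xm=x0+(x1-x0)*.9; ym=-.13
    env.movel(p3(pen(x1,ym),Z),None,.12); st("mouth")
    env.movel(p3(pen(x1,y1),Z),None,.08); st("end")
    env.movel(p3(pen(x1,y1-.09),Z),None,.2); env.movel(p3(pen(x1,y1-.09),.115),None,.2); st("up")
E
python3 - <<'E'
from h import *
lane(.083,-.372,.062,-.085)
env.movel(p3(pen(.05,-.42),.115),None,.3)
im,W=cloud("top"); save("a1.png",im[130:330,180:440],3)
M=masks(im); z=W[...,2]
for q in PC: p=blob(W,(z>.014)&(z<.045),q,.06); print(q,len(p),rect(p) if len(p) else 0)
E
```

```text
start t 8.1 tcp [ 0.5968 -0.1054  0.0699] w 0.0295 F [-0.5 -0.5 -3.7]
mouth t 10.3 tcp [0.5859 0.1373 0.0705] w 0.0298 F [ 0.2 -0.3 -3.3]
end t 11.0 tcp [0.5875 0.1833 0.0704] w 0.0297 F [ 0.9  0.1 -3.4]
up t 12.0 tcp [0.5844 0.0944 0.1152] w 0.0297 F [ 0.4  0.3 -4. ]
(0.476, 0.069) 277 [ 0.4716  0.0688  0.0617  0.0405 -0.5759]
(0.572, -0.023) 10 [ 5.14200e-01 -2.19000e-02  2.80000e-02  3.00000e-04  8.96286e+01]
(0.582, 0.067) 0 0
(0.48, -0.022) 242 [ 0.48   -0.0217  0.0689  0.0343 -1.8249]
```

View pics/a1.png

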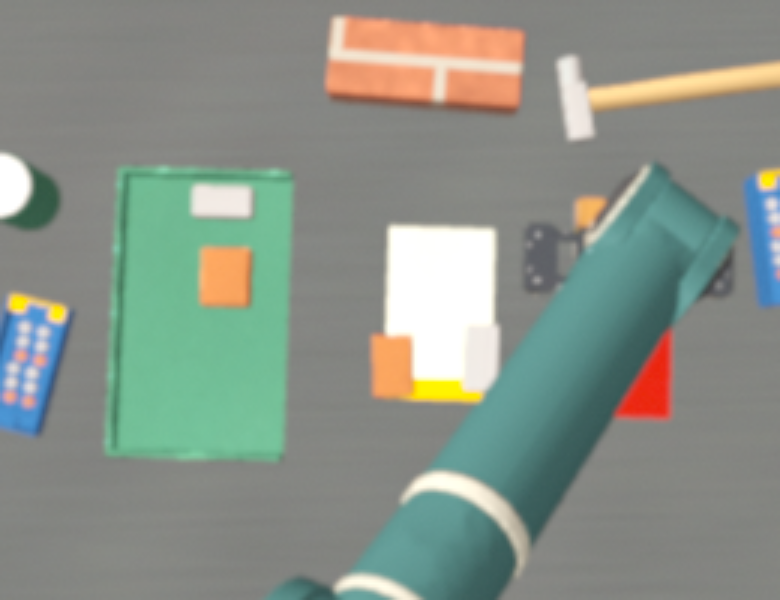

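The close-up shows the two right-hand pieces inside the pen, at (221,201) and (225,276), with the two left ones still waiting at (391,366) and (480,357). Now the left lane.

```bash
python3 - <<'E'
from h import *
lane(-.052,-.372,-.055,-.085)
env.movel(p3(pen(.0,-.42),.115),None,.3)
env.movel(p3((.51,-.181),.135),R(-91.8),.3); st("overmat")
for c in("top","side"):
    im,W=cloud(c); np.savez(c+"1.npz",im=im,W=W); z=W[...,2]
    save(c+"1.png",im[130:330,180:440] if c=="top" else im,3 if c=="top" else 1.25)
    p=blob(W,(z>.125+.04)&(z<.2),(.51,-.181),.05)
    for q in [(.51,-.181)]: p=blob(W,(z>.085)&(z<.125),q,.13); print(c,"sweep",len(p),rect(p) if len(p) else 0, np.median(p[:,2]))
E
```

```text
start t 14.2 tcp [ 0.4627 -0.1003  0.0705] w 0.0294 F [ 0.1 -0.1 -2.6]
mouth t 16.3 tcp [0.469  0.1421 0.0704] w 0.0299 F [-0.6 -1.1 -3.3]
end t 17.1 tcp [0.4707 0.1877 0.0705] w 0.0296 F [ 0.4 -0.5 -4.2]
up t 18.0 tcp [0.4674 0.099  0.1151] w 0.0298 F [-0.7  1.  -3.9]
overmat t 19.3 tcp [ 0.5105 -0.1806  0.1357] w 0.0298 F [-0.7  1.4 -4. ]
top sweep 141 [ 5.6960e-01 -1.7540e-01  4.7500e-02  3.4200e-02  8.5684e+01] 0.1017313807118112
side sweep 1072 [ 0.5076 -0.1795  0.1473  0.0625 -1.5903] 0.10227811839477735
```

View pics/top1.png

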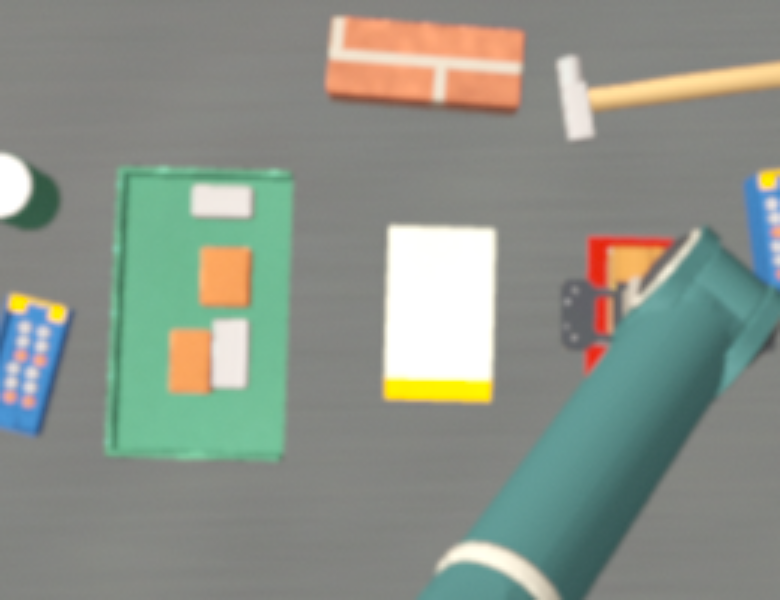

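View pics/side1.png

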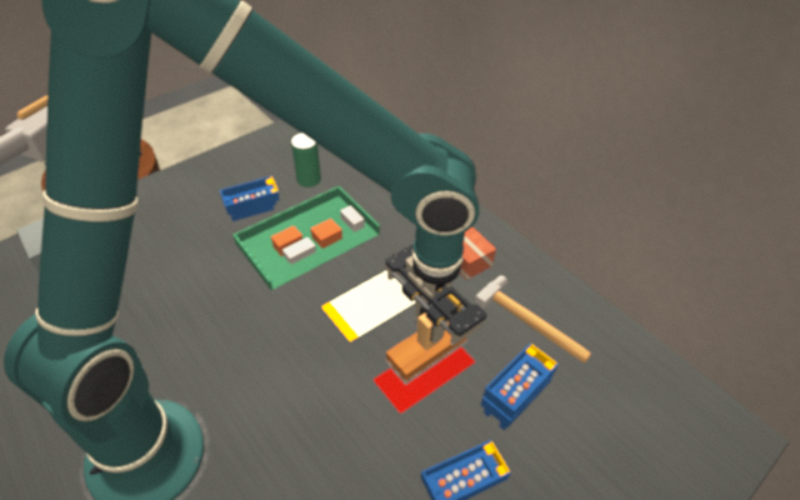

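The views show all four pieces inside the pen, at (190,361), (230,353), (225,276) and (221,201), and an empty patch. Next I'll park the sweep and measure the patch.

```bash
python3 - <<'E'
from h import *
env.movel(p3((.512,-.181),.0682),None,.08); st("park")
effector.release(); env.movel(p3((.512,-.181),.2),None,.25); st("off")
env.reach(p3((.45,.2),.3),R(-90))
for c in("top","side"):
    im,W=cloud(c); np.savez(c+"2.npz",im=im,W=W); z=W[...,2]; M=masks(im)
    p=blob(W,(z>.025)&(z<.045),(.51,-.182),.12); print(c,"sweep",rect(p)); 
    p=blob(W,M["red"]&(abs(z)<.01),(.51,-.18),.15); print("mat",rect(p))
    p=blob(W,(M["white"]|M["yel"])&(abs(z)<.012),(.53,.022),.13); print("patch",rect(p))
    p=blob(W,M["yel"]&(abs(z)<.012),(.45,.02),.1); print("band",rect(p))
    for q in CR:
        b=blob(W,M["blue"],q,.1); zt=np.nanpercentile(b[:,2],97) if len(b) else 0
        p=blob(W,(z>zt-.014)&(z<zt+.012),q,.1); print("crate",round(zt,3),rect(p))
st()
E
```

```text
park t 20.4 tcp [ 0.5119 -0.1812  0.0681] w 0.0299 F [ 0.   0.1 -3.4]
off t 22.1 tcp [ 0.5114 -0.1802  0.1991] w 0.0920 F [ 0.7  0.2 -0.8]
top sweep [ 0.5129 -0.1807  0.1497  0.0604 -1.751 ]
mat [ 0.5108 -0.18    0.1842  0.0845 -1.1586]
patch [ 0.5427  0.0185  0.1641  0.1228 -1.9864]
band [4.46200e-01 2.21000e-02 1.10700e-01 1.89000e-02 8.93246e+01]
crate 0.064 [  0.4774   0.4458   0.1323   0.0664 -15.1052]
crate 0.062 [  0.4105  -0.3935   0.1319   0.0682 -14.6734]
crate 0.099 [ 0.5974 -0.3379  0.1322  0.0669  5.4817]
side sweep [ 0.5127 -0.1823  0.1532  0.0616 -1.7993]
mat [ 0.5102 -0.1802  0.1887  0.089  -2.5091]
patch [ 0.5279  0.0203  0.1826  0.1135 -2.1451]
band [4.46700e-01 2.26000e-02 1.12300e-01 2.20000e-02 8.66943e+01]
crate 0.062 [  0.4771   0.4445   0.1345   0.0705 -14.8953]
crate 0.064 [  0.4092  -0.3917   0.1343   0.0655 -14.995 ]
crate 0.1 [ 0.5962 -0.3373  0.1361  0.0664  5.1043]
 t 23.6 tcp [0.4504 0.1988 0.2998] w 0.0919 F [-0.3  0.5  0.6]
```

```bash
cat >> h.py <<'E'
HG=.034  # TCP above crate underside
def pick(c,yaw,z0,jaw):
    env.reach(p3(c,z0+HG+.12),R(jaw)); env.movel(p3(c,z0+HG),None,.15); st("at")
    effector.grasp(45); st("grip"); env.movel(p3(c,z0+HG+.10),None,.12); st("lift")
E
python3 - <<'E'
from h import *
f=np.load("top1.npz"); W,M=f["W"],masks(f["im"]); p=blob(W,(M["white"]|M["yel"])&(abs(W[...,2])<.015),(.53,.022),.13); print("patch",rect(p))
p=blob(W,(M["yel"])&(abs(W[...,2])<.015),(.45,.022),.08); print("band",rect(p))
f=np.load("side2.npz"); 
C=dict(A=(.4772,.4452,-15.,0),B=(.4099,-.3926,-14.8,0),D=(.5968,-.3376,5.2,.036),C=(.5968,-.3376,5.2,0))
for n,(x,y,a,z) in C.items():
    for s in(90,-90):
        r=[]
        for P,ya in(((x,y,z+HG),a+s),((.5279,.0203,.034),-2+s),((.5279,.0203,.25),-2+s),((.5279,.0203,.034),178+s),((.5279,.0203,.25),178+s)):
            j=solver.inverse_kinematics(np.array(P),R(ya)); r.append(None if j is None else round(float(j[6]),2))
        print(n,s,r)
E
```

```text
patch [ 0.5425  0.0185  0.1644  0.1225 -2.3928]
band [4.46200e-01 2.23000e-02 1.10900e-01 1.89000e-02 8.93502e+01]
A 90 [0.67, 1.66, 1.61, -1.08, -1.36]
A -90 [-2.01, -1.08, -1.36, 1.66, 1.61]
B 90 [2.43, 1.66, 1.61, -1.08, -1.36]
B -90 [-0.42, -1.08, -1.36, 1.66, 1.61]
D 90 [1.39, 1.66, 1.61, -1.08, -1.36]
D -90 [-0.46, -1.08, -1.36, 1.66, 1.61]
C 90 [1.37, 1.66, 1.61, -1.08, -1.36]
C -90 [-0.46, -1.08, -1.36, 1.66, 1.61]
```

```bash
cat >> h.py <<'E'
PT=(.529,.0198); PTY=-2.1
def chk(tag):
    """held crate: rim points near the hand from side camera"""
    s=env.sense(); im,W=cloud("side"); M=masks(im); e=s["ee_pos"]
    near=np.hypot(W[...,0]-e[0],W[...,1]-e[1])<.1
    b=W[(M["blue"])&near]; y=W[M["yel"]&near&(W[...,2]>.03)]
    print(tag,"t %.1f"%s["t"],"tcp",np.round(e,3),"w %.4f"%s["gripper_width"],"blue z-tcp 2..98%",np.round(np.nanpercentile(b[:,2],[2,98])-e[2],3),len(b),"yel c",np.round(np.nanmedian(y,0),3))
    return im
E
python3 - <<'E'
from h import *
a=-15.
pick((.4772,.4452),a,0,a+90)
env.movel(p3((.4772,.4452),.2),None,.2)
env.reach(p3(PT,.16),R(PTY+270)); im=chk("over"); save("b1.png",im)
E
```

```text
at t 26.8 tcp [0.4779 0.4457 0.035 ] w 0.0918 F [-0.  -0.2  0.3]
grip t 27.3 tcp [0.4773 0.4453 0.0345] w 0.0638 F [-1.1 -1.4  2.9]
lift t 28.3 tcp [0.4766 0.4447 0.1331] w 0.0636 F [-0.   0.2 -3.9]
over t 30.4 tcp [0.529 0.021 0.16 ] w 0.0633 blue z-tcp 2..98% [-0.028  0.031] 663 yel c [0.464 0.024 0.183]
```

View pics/b1.png

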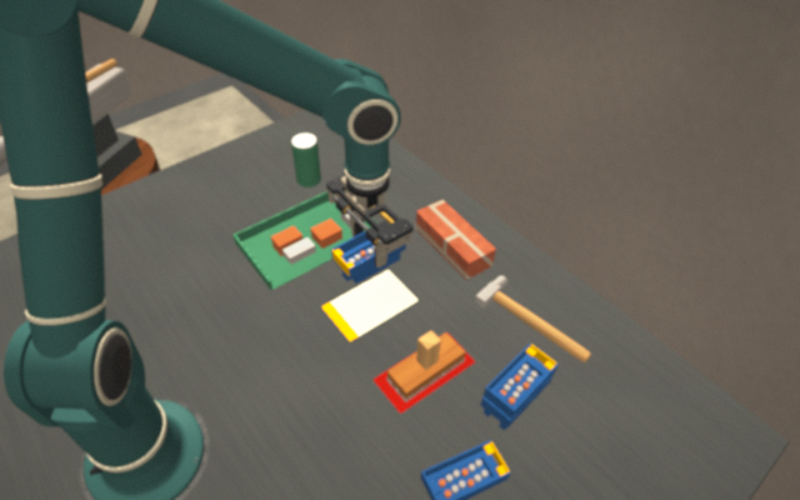

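The crate hangs level at about (370,250) with its yellow end toward the robot, and the pen and sweep are unchanged. I'll place it and measure.

```bash
cat >> h.py <<'E'
def place(c,z):
    env.movel(p3(c,z+HG+.02),None,.15); env.movel(p3(c,z+HG),None,.03); st("placed")
    effector.release(); env.movel(p3(c,z+HG+.12),None,.2); st("clear")
def meas(c,zt,tag=""):
    out=[]
    for cam in("top","side"):
        im,W=cloud(cam); z=W[...,2]; p=blob(W,(z>zt-.014)&(z<zt+.012),c,.1); 
        y=W[masks(im)["yel"]&(z>zt-.03)&(np.hypot(W[...,0]-c[0],W[...,1]-c[1])<.1)]
        r=rect(p) if len(p) else np.full(5,np.nan); print(tag,cam,r,"z %.3f"%np.median(p[:,2]) if len(p) else "","yel",np.round(y.mean(0),3) if len(y) else 0); out.append(r)
    return out
E
python3 - <<'E'
from h import *
place(PT,0.0005)
env.reach(p3((.4099,-.3926),.2),R(-104.8))
meas(PT,.062,"stack"); meas((.41,-.393),.062,"B"); meas((.597,-.338),.098,"D")
E
```

```text
placed t 32.1 tcp [0.5286 0.0199 0.0345] w 0.0637 F [-3.1  0.8  0.9]
clear t 33.5 tcp [0.5282 0.0202 0.1536] w 0.0918 F [-0.4  0.3 -0.4]
stack top [ 0.5397  0.0178  0.1071  0.0612 -1.3885] z 0.059 yel [0.471 0.02  0.055]
stack side [ 0.5288  0.0196  0.1351  0.0687 -1.4273] z 0.058 yel [0.467 0.026 0.057]
B top [  0.4105  -0.3919   0.1325   0.0667 -16.1875] z 0.056 yel [ 0.467 -0.404  0.079]
B side [  0.4085  -0.3842   0.1288   0.0518 -14.5649] z 0.059 yel [ 0.415 -0.43   0.31 ]
D top [ 0.5976 -0.3381  0.1323  0.0673  5.352 ] z 0.094 yel [ 0.658 -0.334  0.093]
D side [ 0.6117 -0.3649  0.1212  0.0371 23.4285] z 0.096 yel [ 0.659 -0.342  0.092]
```

```bash
cat >> h.py <<'E'
def level(k,turn,c,a,z0,s):
    pick(c,a,z0,a+s); env.movel(p3(c,.2),None,.2)
    env.reach(p3(PT,.056*k+HG+.09),R(PTY+s+(180 if turn else 0))); chk("over")
E
python3 - <<'E'
from h import *
level(1,False,(.4099,-.3924),-14.9,0,-90)
env.movel(p3(PT,.056+HG+.012),None,.12); st("near")
env.movel(p3(PT,.056+HG+.001),None,.03); st("touch"); im=chk("touch")
save("c1.png",im[130:290,200:400],3.7)
E
```

```text
at t 36.6 tcp [ 0.4103 -0.3931  0.0349] w 0.0918 F [-0.6  0.   0.4]
grip t 37.1 tcp [ 0.4102 -0.3924  0.0343] w 0.0636 F [-0.4  0.4  4. ]
lift t 38.1 tcp [ 0.4096 -0.3918  0.1333] w 0.0637 F [ 0.1 -0.7 -2.4]
over t 40.2 tcp [0.529 0.018 0.18 ] w 0.0637 blue z-tcp 2..98% [-0.163  0.029] 1774 yel c [0.464 0.025 0.058]
near t 41.0 tcp [0.5295 0.0195 0.1024] w 0.0637 F [-0.1  0.5 -2.5]
touch t 41.5 tcp [0.5289 0.0198 0.0909] w 0.0638 F [ 0.8  0.2 -3.2]
touch t 41.5 tcp [0.529 0.02  0.091] w 0.0638 blue z-tcp 2..98% [-0.075  0.029] 1081 yel c [0.463 0.022 0.059]
```

View pics/c1.png

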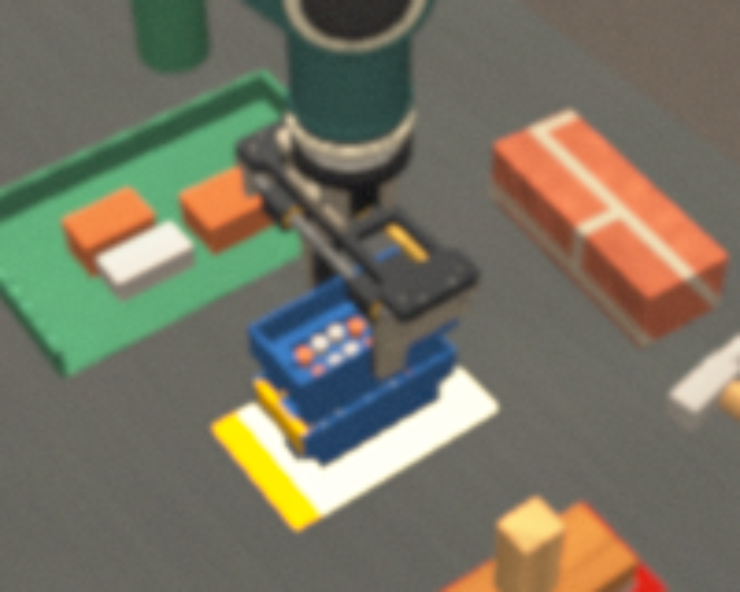

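The close-up shows crate 2 sitting squarely over crate 1, whose yellow end is at the band side (280,415). I'll lower the last millimetre, release, then fetch D with a turn.

```bash
python3 - <<'E'
from h import *
env.movel(p3(PT,.056+HG-.0005),None,.03); st("seat"); env.pause(.2)
effector.release(); env.movel(p3(PT,.056+HG+.12),None,.2)
env.reach(p3((.45,-.2),.3),R(-90)); meas(PT,.118,"stack"); d=meas((.597,-.338),.098,"D")
env.movel
c=(.5970,-.3377)
level(2,True,c,5.25,.036,-90)
print("C left:"); meas((.597,-.338),.062,"C")
E
```

```text
seat t 41.8 tcp [0.5293 0.0197 0.0903] w 0.0633 F [-2.7  0.6  5.6]
stack top [ 0.5292  0.0201  0.1308  0.0642 -1.4293] z 0.115 yel [0.588 0.017 0.111]
stack side [ 0.5233  0.0205  0.1241  0.0693 -1.9563] z 0.113 yel 0
D top [ 0.5978 -0.3375  0.1328  0.0669  4.9508] z 0.093 yel [ 0.658 -0.333  0.092]
D side [ 0.5965 -0.3372  0.1356  0.0669  4.7833] z 0.095 yel [ 0.657 -0.33   0.093]
at t 46.4 tcp [ 0.5976 -0.3382  0.0712] w 0.0918 F [-0.4 -0.2  0.4]
grip t 47.0 tcp [ 0.5972 -0.3377  0.0704] w 0.0634 F [0.1 1.1 3.4]
lift t 47.9 tcp [ 0.5966 -0.3372  0.1691] w 0.0636 F [ 0.4 -0.3 -2.3]
over t 50.0 tcp [0.529 0.019 0.236] w 0.0638 blue z-tcp 2..98% [-0.217  0.028] 2278 yel c [0.466 0.025 0.118]
C left:
C top [ 0.5976 -0.3371  0.1327  0.0673  5.5746] z 0.056 yel [ 0.658 -0.334  0.056]
C side [ 0.5966 -0.3375  0.1362  0.0666  5.3657] z 0.059 yel [ 0.657 -0.331  0.057]
```

```bash
python3 - <<'E'
from h import *
def seat(k):
    env.movel(p3(PT,.056*k+HG+.012),None,.12); env.movel(p3(PT,.056*k+HG-.0005),None,.03); st("seat"); env.pause(.2)
    effector.release(); env.movel(p3(PT,.056*k+HG+.1),None,.2)
seat(2)
env.reach(p3((.45,-.2),.3),R(-90)); meas(PT,.174,"stack"); im,_=cloud("side"); save("d1.png",im[130:290,200:400],3.7)
E
```

```text
seat t 51.6 tcp [0.5291 0.0199 0.1462] w 0.0637 F [-1.8 -0.3  5.8]
stack top [ 0.5304  0.0198  0.132   0.0637 -2.2934] z 0.170 yel [0.471 0.022 0.168]
stack side [ 0.5061  0.0204  0.0883  0.0683 -4.4058] z 0.169 yel [0.467 0.025 0.168]
```

View pics/d1.png

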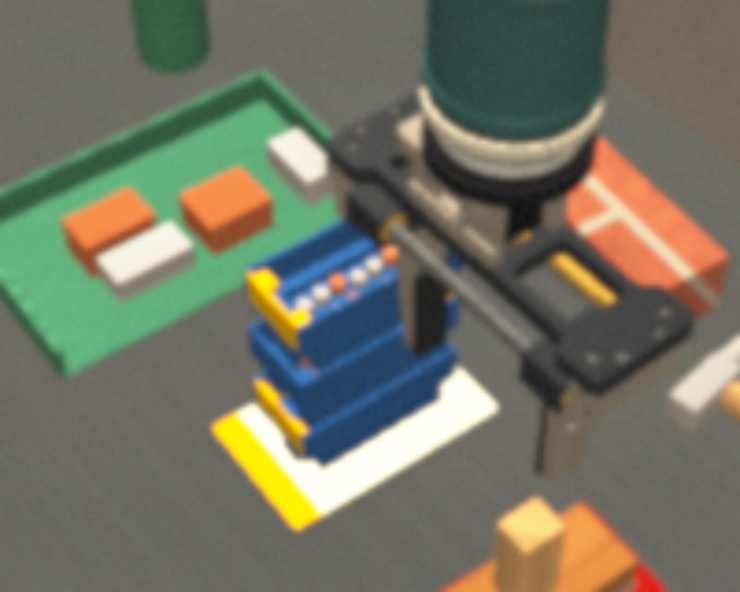

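Three crates are stacked upright with their ends alternating, with yellow at (270,300) and (280,410). All four pieces are still in the pen. Now the last crate.

```bash
python3 - <<'E'
from h import *
level(3,False,(.5970,-.3375),5.25,0,-90)
k=3
env.movel(p3(PT,.056*k+HG+.012),None,.12); env.movel(p3(PT,.056*k+HG-.0005),None,.03); st("seat"); env.pause(.2)
effector.release(); env.movel(p3(PT,.056*k+HG+.1),None,.2); st("clear")
env.reach(p3((.2,-.5),.33),R(-90)); env.pause(.3); meas(PT,.23,"stack")
for c in("top","side"):
    im,W=cloud(c); save(c+"9.png",im); z=W[...,2]
    p=blob(W,(z>.025)&(z<.045),(.51,-.182),.12); print(c,"sweep",rect(p))
st()
E
```

```text
at t 57.3 tcp [ 0.5976 -0.3381  0.0351] w 0.0924 F [-0.2  0.6  0.7]
grip t 57.8 tcp [ 0.5972 -0.3375  0.0344] w 0.0635 F [-1.2 -0.3  3. ]
lift t 58.8 tcp [ 0.5966 -0.337   0.1331] w 0.0639 F [-0.4  0.4 -2.9]
over t 60.7 tcp [0.529 0.019 0.292] w 0.0637 blue z-tcp 2..98% [-0.26   0.028] 3491 yel c [0.464 0.024 0.164]
seat t 62.1 tcp [0.5292 0.0199 0.2022] w 0.0639 F [-1.8  1.1  5.4]
clear t 63.5 tcp [0.5284 0.0203 0.3011] w 0.0918 F [-0.2  0.6  0.1]
stack top [ 0.529   0.0203  0.1314  0.063  -0.6916] z 0.226 yel [0.59  0.017 0.225]
stack side [ 0.5581  0.0191  0.0761  0.069  -3.5794] z 0.226 yel [0.589 0.022 0.225]
top sweep [ 0.5125 -0.1803  0.1493  0.0604 -1.1871]
side sweep [0. 0. 0. 0. 0.]
 t 66.2 tcp [ 0.2001 -0.5     0.33  ] w 0.0920 F [-0.6  0.1  0.2]
```

View pics/side9.png

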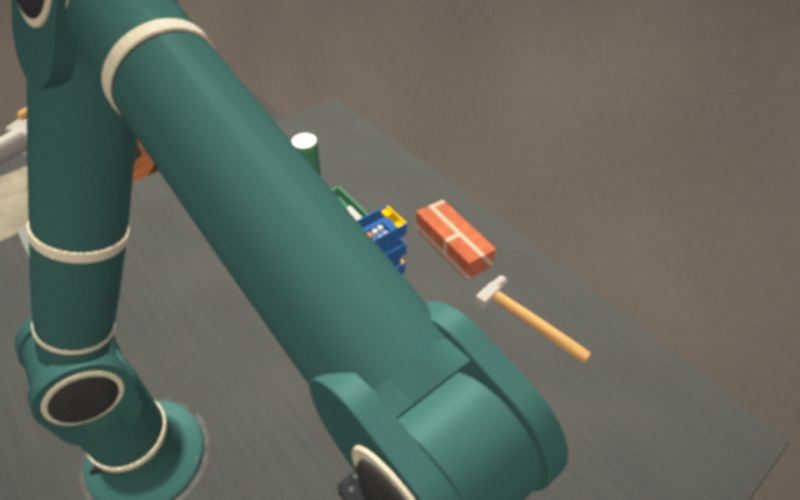

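View pics/top9.png

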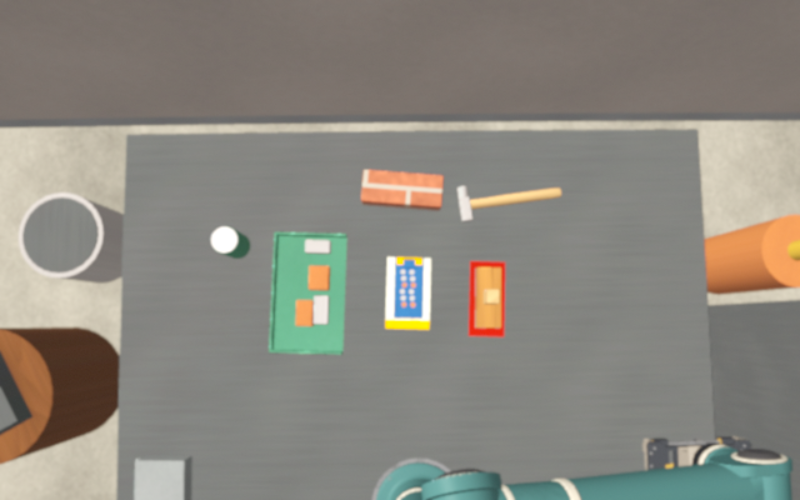

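The top view shows the stack in line on the patch at (408,290), four pieces in the pen, and the sweep on the red mat. The bystanders haven't moved. Handing in.

```bash
python3 -c "
from h import *
workorder.finish_job(); st('done')"
```

```text
the job is handed in; nothing more can be done
the job is handed in; nothing more can be done
```

The job is done and handed in at about 66 s of robot time. I pushed all four scrap pieces into the pen with the sweep in two lanes, then parked the sweep back on its red rectangle. After that I stacked the four crates on the patch, turned end for end at each level, with the bottom crate's yellow end at the yellow band.

**Last checks:**
- **Stack:** The top camera puts the top crate at (0.529, 0.020), within about 1 mm of my aim point, the measured patch centre. Its yaw read -0.7° against about -2.1° for the patch, which is within the scatter of that measurement.
- **Stack height:** The rim points have a median height of 0.226 m. A fully stacked, un-nested pile would reach 0.230 m, and the crates seated earlier read about 4 mm low in the same way.
- **Scrap and sweep:** All four pieces are visible in the pen, and the sweep is on the mat.
- **Bystanders:** The hammer, oil can and firebrick look unmoved in the pictures.

**What did not check out:** In the final side view my own arm hid the pen, the sweep and most of the stack. The last side-camera readings of the stack and sweep are therefore unusable, and the final check rests on the top camera. Earlier side views had confirmed the first three crates and the pen. I saw no slackened grip; one piece (piece4) read about 5 mm off after the first lane, probably nudged by the sweep, and was still swept in.

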